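# Change the test cartridge in a push-push hygiene reader

## Robot

A 6-joint arm with a two-finger parallel gripper is mounted at the origin on the work surface. World frame = base frame: x ahead of the robot, y to its left, z up, the work surface at z = 0. Lengths are in m, angles in rad, forces in N, time in s.
With the tool pointing down it reaches from about 0.3 to 0.775 m from the base axis. Payload 14.6 kg.
Tool frame: the origin (TCP) lies on the centre line of the jaws, within the pads' length; the fingertips stand 19 mm ahead of it and the grasp point (between the pads) is the TCP; z points along the fingers, y is the direction in which the jaws open and shut (so a half turn about z gives the same grasp; the last joint's range is limited). The gripper opens to 94 mm and grips with 3 to 60 N. Pads are 16 mm wide; open, the fingers measure 119 mm over their backs; the gripper's body (75 mm by 177 mm) begins 78 mm behind the grasp point.
Start: joints at [1.266, 0.3, 1.521, -0, 1.321, -0.067], TCP at [0.13, 0.535, 0.224] pointing down, gripper open.
Joint ranges: [-3.03, 3.03], [-0.79, 2.21], [0.23, 2.52], [-1.04, 4.18], [0, 3.07], [-2.55, 2.55]. Speed limits (rad/s): [2.22, 2.22, 2.57, 3.14, 3.14, 3.14].

## Interface

Orientations are given as [roll, pitch, yaw] about the fixed x, y, z axes, in that order (R = Rz(yaw) Ry(pitch) Rx(roll)).
In Python, from station import ctrl gives the robot as it stands. The module is installed in compiled form; this text tells all that it offers.
- The arm moves only by the shell command python3 -m creep 'ROWS' [FORCE]. ROWS is a JSON object of lists of equal length, an entry for each row: "translation": the shift along the world's x, y, z in mm, a list of three; "yaw": the turn about the world's z in rad; "gripper": the closure in counts, from 0 (fully open) to 255 (shut). A call has 1 to 5 rows; each row is the pose to reach, as a shift and turn from the pose measured when the call began; what a row does not reach only later rows make up. A row lasts 1/12 s, in which the tool goes at most 41.7 mm and 7.16 degrees, less where a joint would pass 70% of its speed; a pose out of reach is approached as far as the arm can. A call with a gripper value outside its range is refused whole. The fingers move at their own pace and stop on an object; FORCE is the grip in N (left out, the last holds). Time passes only in rows, so rows that repeat a pose let the fingers close. It gives the time, the measured TCP pose, the force and the opening at its end, in the units of the state.
- ctrl.get_obs(): the state, without advancing time (a new reading comes with each control period).
- ctrl.camera(name): name is "scene" or "top"; returns a dict with "pixels" (420x560x3 uint8, red, green, blue), "depth" (420x560 float32, m along the optical axis (not along the pixel's ray), 0 where there is no reading), "fx", "fy", "cx", "cy" (pixels), "dist" ([k1, k2, p1, p2, k3] as OpenCV has them; the pictures are not rectified), "R" (3x3) and "t" (3): a world point X has camera coordinates R X + t. Camera axes: x right, y down, z forward; pixel columns grow to the right and rows downward; lengths in m; the calibration is good to about 2 mm. A picture is of the moment at which its call begins.
- ctrl.hand_in(): hands the job in, once; it reports no verdict.
The state is a dict: "time_s": time; "qpos": joint angles; "joint_vel": joint speeds; "tau": joint torques, N m; "ee_pos": TCP position; "eef_rot": TCP orientation; "force": force on the tool from outside, world axes, zero at the start; "moment": the same for the moment, N m; "grip_width": finger opening in m.
Only numpy, scipy, OpenCV 4.12 (cv2) and the standard library are available. Lean on these libraries where they do the work, as an engineer would, in place of code of your own. Each camera call takes 0.05 s, during which the arm holds its last target. There are 200 camera calls.

## Task

Change the test cartridge in the hygiene reader on the canteen table: press the used cartridge straight down so that the catch lets go and it springs up, lift it out and put it in the discard box, then stand the new cartridge from the stand in the bay and press it down until the catch holds it, so that it stays down when you let go. Feel for the end of each press and do not force the mechanism against its stop. Leave everything else on the table where it is.

Things in the scene. Friction and masses are not known exactly. Their poses are not given: they have to be found in the camera images.
- reader: White hygiene reader, fixed, 200 (x) x 150 (y) x 100 mm; origin at the centre of its underside, x away from its sloping display, z up. In its deck (z = 94 mm) is the bay, a vertical slot, long side along y. In the bay a spring carriage has a push-push catch: a full press and letting up makes it hold, the next full press and letting up makes it let go, and so on; a short press changes nothing.
- bay_mouth (a point): Centre of the bay's mouth, at (35, 0, 100) mm of the reader, same axes; a cartridge fits either way round. A grey bezel 41 (x) x 67 (y) mm stands 6 mm over the deck, its top level with this point. It is a funnel: 26 (x) x 50 (y) mm at the top, narrowing over 6 mm to the throat of 18 x 42 mm (1 mm of play on each side of a cartridge).
- catch (a joint): Carriage travel, m, down positive: 0 held (cartridge top 16 mm above the mouth), -0.022 risen (top 38 mm above). Spring up: 3 N risen, 6.5 N held, 0.16 N/mm. A full press goes past 0 by a play of 3.5 to 9.5 mm that differs from reader to reader and cannot be seen; 0.5 mm beyond is a stiff stop (9 N/mm). Feel for its steep rise: 12 N is enough, over 30 N harms it. It rises damped.
- spent_mid (a point): Centre (half-way up) of the used cartridge, which stands in the bay at the start, held down by the catch. Loose upright white plastic block 16 (x) x 40 (y) x 86 mm (z), 45 g, flat top 43 mm above this point, four fine grip ribs near the top of each broad side; the foot is stepped in by 1.5 mm over its last 4 mm.
- fresh_mid (a point): Centre (half-way up) of the new cartridge, the same in every way as the used one: 16 (x) x 40 (y) x 86 mm (z), top 43 mm above this point. It stands upright in one of the stand's three wells, which one varies: the one with a flat top that stands 47 mm out of the stand.
- stand: Grey block 50 (x) x 182 (y) x 45 mm, fixed to the table, with three wells in a row along its y, at y = -56, 0 and 56 mm; origin at the centre of its underside. Each well is 19 (x) x 43 (y) mm, its floor 6 mm above the table. It stands to the left or the right of the reader.
- discard: Open grey plastic discard box 136 x 136 x 60 mm, wall and floor 3 mm (rim 142 mm over all), fixed to the table; origin at the centre of its underside, z up. It stands on the other side of the reader from the stand. The used cartridge may be let go just above it and may lie or lean in it as it falls.
- standard_mid (a point): Centre of the calibration standard in another well of the stand: foot like a cartridge, 60 mm high, with a round black knob of 26 mm diameter on a stem, 90 mm high in all. A bystander: leave it where it is.
- plug_mid (a point): Centre of the transport plug in another well of the stand: like a short cartridge, 58 mm high, without ribs; its flat top is 19 mm above the stand. A bystander: leave it where it is.
- bowl: Steel bowl, 112 mm wide, 45 mm high; origin under its foot. A bystander: leave it where it is.
- bowl_stack: Stack of steel bowls, 115 mm wide, 82 mm high; origin under its foot. A bystander: leave it where it is.
- dish_stack: Stack of small green dishes, 99 mm wide, 40 mm high; origin under its foot. A bystander: leave it where it is.
- water_a: Clear water bottle, 64 mm wide, 200 mm high; origin under its foot. A bystander: leave it where it is.
- water_b: Another clear water bottle of the same size; origin under its foot. A bystander: leave it where it is.
- flask: Small aluminium sample flask, 34 mm wide, 75 mm high; origin under its foot. A bystander: leave it where it is.
- jug: Clear measuring jug with a handle, 96 mm wide, 125 mm high; origin under its foot. A bystander: leave it where it is.
- tissues: Pack of tissues, 62 x 115 x 48 mm; origin under its foot. A bystander: leave it where it is.
Things that resemble listed ones, but are neither listed nor needed, are in the scene too. What is shaped like the part that bears fresh_mid but red is not meant.

How it is judged:
By the outcome, as a careful person would: the job done as asked, in the order asked, and still so for the second after the job is handed in, with the robot touching nothing.
It also fails if it takes over 72 s, if anything falls off the work surface, if the arm or the gripper's body presses on something with over 40 N, if the wrist force passes 120 N, or if a joint passes its speed limit or range.

## Working session

There is one attempt and no reset: what is moved stays moved. The work goes in short steps, Python scripts to look and compute and a shell command to move; the robot and the scene stay as the last step left them, time stands still between calls to the robot, and variables do not carry over. Pictures are saved under pics/ and viewed, about 8 in all and at most 12, crops included, and the job is handed in when it is done.

```bash
mkdir -p pics; cat > h.py <<'E'
import numpy as np, cv2
from station import ctrl
def cam(n):
    c=ctrl.camera(n); c['K']=np.array([[c['fx'],0,c['cx']],[0,c['fy'],c['cy']],[0,0,1.]]); c['D']=np.array(c['dist'],float)
    c['R']=np.array(c['R']);c['t']=np.array(c['t']); return c
def save(c,f,crop=None,s=1):
    im=cv2.cvtColor(c['pixels'],cv2.COLOR_RGB2BGR)
    if crop: x0,y0,x1,y1=crop; im=im[y0:y1,x0:x1]
    cv2.imwrite('pics/'+f,cv2.resize(im,None,fx=s,fy=s,interpolation=cv2.INTER_CUBIC))
def plane(c,uv,z):
    p=cv2.undistortPoints(np.array(uv,float).reshape(-1,1,2),c['K'],c['D']).reshape(-1,2)
    d=np.c_[p,np.ones(len(p))]@c['R']; o=-c['R'].T@c['t']
    return o+d*((z-o[2])/d[:,2])[:,None]
def cloud(c):
    h,w=c['depth'].shape; v,u=np.mgrid[:h,:w]
    p=cv2.undistortPoints(np.stack([u,v],-1).astype(float).reshape(-1,1,2),c['K'],c['D']).reshape(-1,2)
    X=np.c_[p,np.ones(len(p))]*c['depth'].reshape(-1,1)
    X=(X-c['t'])@c['R']; X[c['depth'].ravel()==0]=np.nan
    return X.reshape(h,w,3)
E
python3 - <<'E'
from h import *
for n in('top','scene'):
    c=cam(n); save(c,n+'0.png',s=1.4); print(n,-c['R'].T@c['t'],c['R'][2])
o=ctrl.get_obs();print(o)
E
```

```text
top [0.45045712 0.01144357 1.59885235] [ 0.0812018   0.00836264 -0.9966626 ]
scene [ 0.96838658 -0.75908731  0.88482911] [-0.33682363  0.6526526  -0.67867107]
{'time_s': 0.1, 'qpos': array([ 1.26643282e+00,  3.00381391e-01,  1.52149810e+00, -1.59283818e-05,
        1.32068367e+00, -6.65741688e-02]), 'joint_vel': array([-0.00121018,  0.00138228,  0.00022851, -0.00050037,  0.00169238,
       -0.00027178]), 'tau': array([ 2.06718294e-03, -5.32649946e+01, -3.53284550e+01,  7.10594212e-02,
        2.34706578e-02, -4.55282395e-05]), 'ee_pos': array([0.12948658, 0.53433002, 0.22397063]), 'eef_rot': array([-3.14062326e+00, -4.91686743e-05,  2.90380725e+00]), 'force': array([ 0.14518529, -0.80849344, -0.52317558]), 'moment': array([ 0.06003035, -0.04343689, -0.0202574 ]), 'grip_width': 0.09400498666042104}
```

View pics/top0.png

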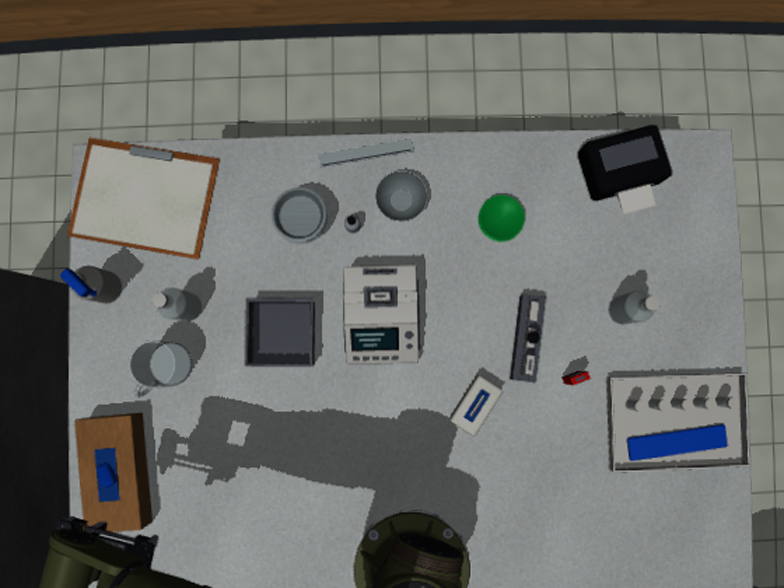

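View pics/scene0.png

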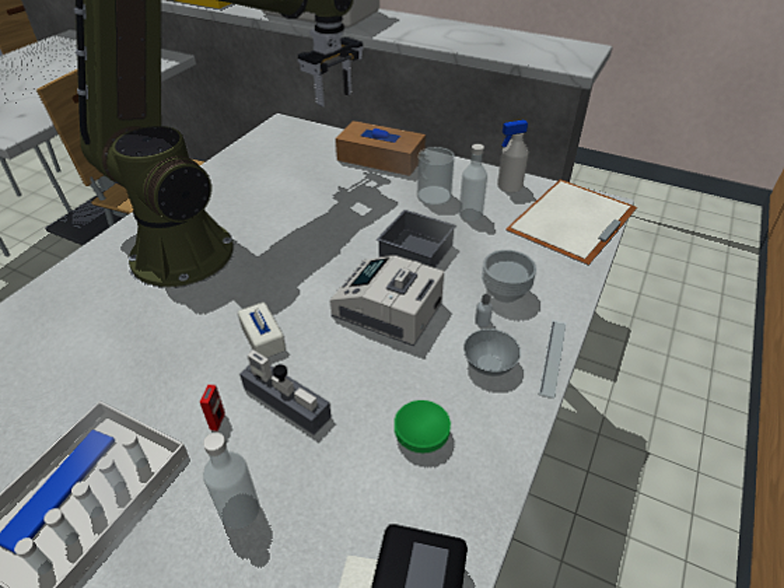

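The top view shows the bay bezel at about (380,296), the discard box at (280,331) and the stand at (528,337). The tall cartridge is in the stand's near well, at (530,365); the knob is in the middle well and the plug in the far one. Next I'll measure these.

```bash
python3 - <<'E'
from h import *
for n in('top','scene'):
    c=cam(n);X=cloud(c);z=X[...,2]
    def rect(name,m):
        m=m.astype(np.uint8); k,l,s,ce=cv2.connectedComponentsWithStats(m)
        if k<2: print(name,'none');return
        for i in [1+np.argmax(s[1:,4])]:
            P=X[l==i]; ct,sz,a=cv2.minAreaRect((P[:,:2]*1000).astype(np.float32))
            print(n,name,s[i,4],'px',ce[i].round(1),'rect mm',np.round(ct,1),np.round(sz,1),round(a,1),'z',np.median(P[:,2]).round(4),'mean',(P[:,:2].mean(0)*1000).round(1))
    def box(x0,x1,y0,y1): return (X[...,0]>x0)&(X[...,0]<x1)&(X[...,1]>y0)&(X[...,1]<y1)
    R=box(.35,.75,-.1,.15)
    rect('deck',R&(abs(z-.094)<.003))
    rect('spent',R&(abs(z-.116)<.006))
    S=box(.3,.75,-.4,-.12)
    rect('stand',S&(abs(z-.045)<.005))
    rect('fresh',S&(abs(z-.092)<.005))
    rect('plug',S&(abs(z-.064)<.005))
    rect('dis',box(.35,.75,.12,.35)&(abs(z-.06)<.006))
    save(c,n+'c.png',crop=(160,170,400,290) if n=='top' else (160,160,340,320),s=3.3)
E
```

```text
top deck 1278 px [270.8 212.3] rect mm [575.   49.9] [135.3 150.4] 0.9 z 0.0941 mean [575.7  51.8]
top spent 86 px [271.3 210.8] rect mm [577.6  50.6] [39.5 17.2] 89.2 z 0.1159 mean [577.9  49.6]
top stand 563 px [376.6 240. ] rect mm [ 488.8 -258.3] [ 49.8 182.3] 80.8 z 0.0453 mean [ 491.1 -256. ]
top fresh 67 px [378.1 259.7] rect mm [ 432.8 -250.4] [16.6 39.5] 78.2 z 0.0924 mean [ 433.5 -250.2]
top plug 66 px [381.2 221.5] rect mm [ 543.6 -268.7] [16.3 39.6] 82.2 z 0.0642 mean [ 543.8 -268.1]
top dis 398 px [198.3 238.5] rect mm [511.9 264.1] [142.3 143.5] 88.3 z 0.06 mean [506.5 266. ]
scene deck 1055 px [287.1 203.8] rect mm [575.7  47.9] [130.8 150.8] 0.3 z 0.093 mean [581.8  42. ]
scene spent 57 px [286.5 196.4] rect mm [576.6  48.2] [40.8 16.7] 88.9 z 0.1147 mean [576.9  47.1]
scene stand 678 px [204.3 281.2] rect mm [ 487.7 -260.1] [ 51.4 183.2] 80.9 z 0.0437 mean [ 500.6 -269. ]
scene fresh 88 px [184.2 255.4] rect mm [ 434.3 -251.4] [17.1 41.9] 82.1 z 0.0906 mean [ 434.9 -251.7]
scene plug 95 px [217.1 282.9] rect mm [ 541.9 -269.4] [16.7 43.4] 79.6 z 0.0628 mean [ 543.1 -269.9]
scene dis 270 px [296.8 166.3] rect mm [510.  263.3] [150.8 145.7] 88.6 z 0.0581 mean [509.6 261.5]
```

View pics/topc.png

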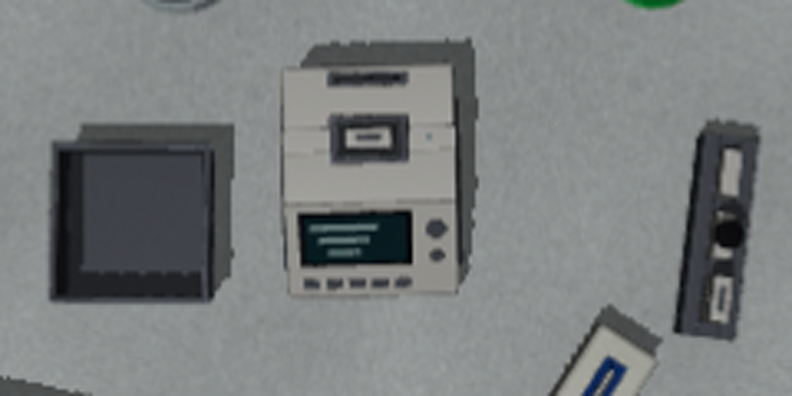

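The crop confirms it: the used cartridge's top is in the bezel at crop (368,137), with its long side along y. The new one is the ribbed block at the stand's near end, at crop (722,300). Positions: spent (577, 49) mm, fresh (433.5, -250.5) mm with the stand's long axis at -9.3°, discard centre (511, 264) mm. I'll approach the bay with the gripper closed.

```bash
python3 -m creep '{"translation":[[28,-30,0],[56,-60,0],[84,-90,0],[112,-120,0],[140,-150,0]],"yaw":[-0.12,-0.24,-0.36,-0.48,-0.6],"gripper":[255,255,255,255,255]}' 20
python3 -m creep '{"translation":[[28,-30,0],[56,-60,0],[84,-90,0],[112,-120,0],[140,-150,0]],"yaw":[-0.12,-0.24,-0.36,-0.48,-0.6],"gripper":[255,255,255,255,255]}'
```

```text
time_s: 0.62
ee_pos: [0.2703, 0.3828, 0.2241]
eef_rot: [-3.141, -0.0, 2.298]
force: [0.3, 0.4, 0.3]
grip_width: 0.0645
time_s: 1.03
ee_pos: [0.4113, 0.2309, 0.2242]
eef_rot: [-3.141, -0.0, 1.692]
force: [0.6, 0.5, 0.5]
grip_width: 0.0306
```

```bash
python3 -m creep '{"translation":[[28,-30,0],[56,-60,0],[84,-90,0],[112,-120,0],[140,-150,0]],"yaw":[-0.12,-0.12,-0.12,-0.12,-0.12],"gripper":[255,255,255,255,255]}'
python3 -m creep '{"translation":[[26,-32,-10],[26,-32,-35],[26,-32,-60],[26,-32,-70],[26,-32,-70]],"yaw":[0,0,0,0,0],"gripper":[255,255,255,255,255]}'
```

```text
time_s: 1.45
ee_pos: [0.5523, 0.079, 0.2241]
eef_rot: [-3.141, -0.0, 1.572]
force: [-0.6, 1.5, 0.7]
grip_width: 0.0006
time_s: 1.87
ee_pos: [0.5772, 0.047, 0.1518]
eef_rot: [-3.137, -0.0, 1.572]
force: [-0.5, -0.3, -0.5]
grip_width: 0.0003
```

```bash
python3 -m creep '{"translation":[[0,2,-8],[0,2,-13],[0,2,-13],[0,2,-15],[0,2,-16]],"yaw":[0,0,0,0,0],"gripper":[255,255,255,255,255]}'
python3 -m creep '{"translation":[[0,0,-1],[0,0,-2],[0,0,-3],[0,0,-3]],"yaw":[0,0,0,0],"gripper":[255,255,255,255]}'
```

```text
time_s: 2.28
ee_pos: [0.5774, 0.0492, 0.1363]
eef_rot: [-3.138, -0.0, 1.572]
force: [-0.7, -0.4, 0.2]
grip_width: 0.0002
time_s: 2.62
ee_pos: [0.578, 0.0492, 0.1342]
eef_rot: [-3.14, -0.0, 1.572]
force: [0.3, -0.0, 5.9]
grip_width: 0.0005
```

```bash
python3 - <<'E'
from h import *
c=cam('scene'); save(c,'press.png',crop=(220,110,360,230),s=5)
E
```

```text
(no output)
```

View pics/press.png

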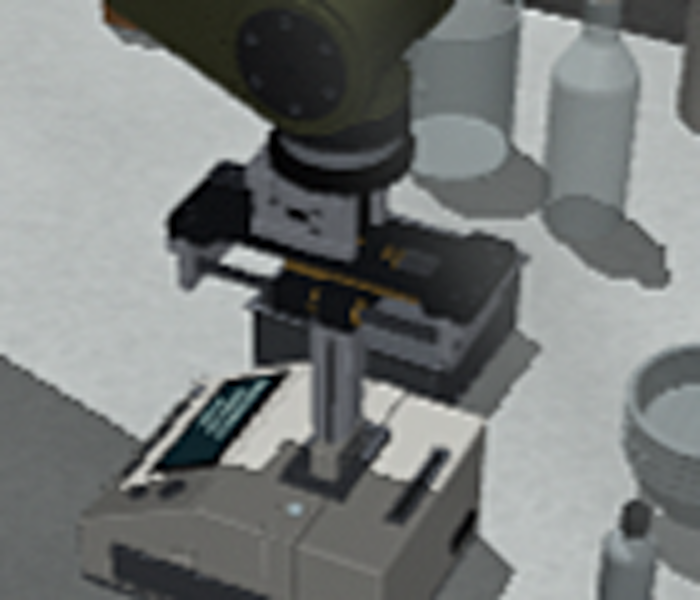

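The fingertips rest centred on the cartridge's top at picture (325,445), with contact at tip z = 115 mm and 5.9 N. I'll press on in small steps.

```bash
python3 -m creep '{"translation":[[0,0,-1],[0,0,-2],[0,0,-2]],"yaw":[0,0,0],"gripper":[255,255,255]}'
python3 -m creep '{"translation":[[0,0,-1],[0,0,-2],[0,0,-2]],"yaw":[0,0,0],"gripper":[255,255,255]}'
```

```text
time_s: 2.92
ee_pos: [0.5785, 0.0492, 0.1333]
eef_rot: [3.141, -0.0, 1.572]
force: [-0.4, 0.4, 5.8]
grip_width: 0.0006
time_s: 3.17
ee_pos: [0.5788, 0.0492, 0.1324]
eef_rot: [3.14, -0.0, 1.572]
force: [-3.0, -0.4, 7.8]
grip_width: 0.0006
```

```bash
python3 -m creep '{"translation":[[-1,0,-1],[-1,0,-2],[-1,0,-2]],"yaw":[0,0,0],"gripper":[255,255,255]}'
python3 -m creep '{"translation":[[-1,0,-1],[-1,0,-2],[-1,0,-2]],"yaw":[0,0,0],"gripper":[255,255,255]}'
```

```text
time_s: 3.42
ee_pos: [0.5784, 0.0492, 0.1314]
eef_rot: [3.138, -0.0, 1.572]
force: [-0.2, 0.3, 7.6]
grip_width: 0.0002
time_s: 3.67
ee_pos: [0.578, 0.0492, 0.1305]
eef_rot: [3.136, -0.0, 1.572]
force: [-0.6, 0.5, 7.8]
grip_width: 0.0003
```

```bash
python3 -m creep '{"translation":[[-1,0,-1],[-1,0,-2],[-1,0,-2]],"yaw":[0,0,0],"gripper":[255,255,255]}'
```

```text
time_s: 3.92
ee_pos: [0.5776, 0.0492, 0.1296]
eef_rot: [3.134, -0.0, 1.572]
force: [0.9, 0.2, 7.1]
grip_width: 0.0006
```

```bash
python3 -m creep '{"translation":[[0,0,-1],[0,0,-2],[0,0,-2]],"yaw":[0,0,0],"gripper":[255,255,255]}'
python3 -m creep '{"translation":[[0,0,-1],[0,0,-2],[0,0,-2]],"yaw":[0,0,0],"gripper":[255,255,255]}'
```

```text
time_s: 4.17
ee_pos: [0.5782, 0.0492, 0.1287]
eef_rot: [3.131, -0.0, 1.572]
force: [-0.1, 0.5, 7.3]
grip_width: 0.0007
time_s: 4.42
ee_pos: [0.5785, 0.0492, 0.1278]
eef_rot: [3.13, -0.0, 1.572]
force: [-3.4, -0.1, 8.0]
grip_width: 0.0005
```

```bash
python3 -m creep '{"translation":[[0,0,-1],[0,0,-2],[0,0,-2]],"yaw":[0,0,0],"gripper":[255,255,255]}'
```

```text
time_s: 4.67
ee_pos: [0.5786, 0.0492, 0.127]
eef_rot: [3.129, -0.001, 1.572]
force: [-5.9, -0.5, 11.4]
grip_width: 0.0005
```

```bash
python3 -m creep '{"translation":[[-1,0,-1],[-1,0,-2],[-1,0,-2]],"yaw":[0,0,0],"gripper":[255,255,255]}'
```

```text
time_s: 4.92
ee_pos: [0.5782, 0.0492, 0.1262]
eef_rot: [3.127, -0.001, 1.572]
force: [-0.4, -0.3, 8.0]
grip_width: 0.0005
```

Side force inflated the last reading, so that wasn't the stop yet; I'll continue.

```bash
python3 -m creep '{"translation":[[-0.5,0,-1],[-0.5,0,-2],[-0.5,0,-2]],"yaw":[0,0,0],"gripper":[255,255,255]}'
```

```text
time_s: 5.17
ee_pos: [0.5784, 0.0492, 0.1256]
eef_rot: [3.125, -0.001, 1.572]
force: [-1.6, -1.3, 11.1]
grip_width: 0.0006
```

```bash
python3 -m creep '{"translation":[[-0.5,0,-1],[-0.5,0,-2],[-0.5,0,-2]],"yaw":[0,0,0],"gripper":[255,255,255]}'
```

```text
time_s: 5.42
ee_pos: [0.5784, 0.0492, 0.1254]
eef_rot: [3.122, -0.001, 1.572]
force: [-5.0, -0.7, 13.6]
grip_width: 0.0005
```

The force rose steeply to 13.6 N with almost no travel, about 9 mm past held, so that is the stop. I'll let up and look.

```bash
python3 -m creep '{"translation":[[0,0,5],[0,0,20],[0,0,45],[0,0,50],[0,0,50]],"yaw":[0,0,0,0,0],"gripper":[255,255,255,255,255]}'
python3 -m creep '{"translation":[[0,0,0],[0,0,0],[0,0,0],[0,0,0],[0,0,0]],"yaw":[0,0,0,0,0],"gripper":[140,140,140,140,140]}'
python3 - <<'E'
from h import *
c=cam('scene');X=cloud(c); save(c,'risen.png',crop=(220,110,360,230),s=5)
m=(X[...,0]>.55)&(X[...,0]<.6)&(X[...,1]>.02)&(X[...,1]<.08)&(X[...,2]>.125)&(X[...,2]<.142)
P=X[m];print(len(P), P.min(0),P.max(0),ctrl.get_obs()['ee_pos'])
E
```

```text
time_s: 5.83
ee_pos: [0.5791, 0.0492, 0.177]
eef_rot: [3.119, -0.001, 1.572]
force: [-0.1, 0.3, -0.6]
grip_width: 0.0003
time_s: 6.25
ee_pos: [0.579, 0.0492, 0.1764]
eef_rot: [3.12, -0.001, 1.572]
force: [0.3, 0.1, -0.1]
grip_width: 0.0303
80 [0.56876296 0.02778628 0.12516915] [0.58660123 0.07229726 0.14016557] [0.57900582 0.04918624 0.17652555]
```

View pics/risen.png

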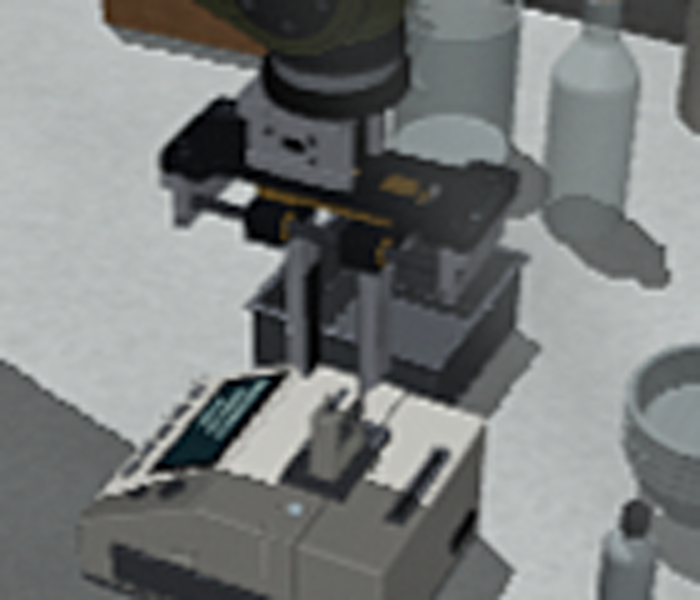

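The used cartridge has risen (top at picture (335,410), about z = 138 mm) and the open jaws straddle it. I'll descend, grip and lift.

```bash
python3 -m creep '{"translation":[[-1.5,0,-10],[-1.5,0,-30],[-1.5,0,-46],[-1.5,0,-48],[-1.5,0,-48]],"yaw":[0,0,0,0,0],"gripper":[140,140,140,140,140]}' 15
python3 -m creep '{"translation":[[0,0,0],[0,0,0],[0,0,0],[0,0,0],[0,0,0]],"yaw":[0,0,0,0,0],"gripper":[255,255,255,255,255]}'
```

```text
time_s: 6.72
ee_pos: [0.5769, 0.0492, 0.1273]
eef_rot: [3.122, -0.001, 1.572]
force: [0.9, -0.3, -0.4]
grip_width: 0.0424
time_s: 7.13
ee_pos: [0.5771, 0.0492, 0.1278]
eef_rot: [3.121, -0.001, 1.572]
force: [-0.2, -0.4, 2.5]
grip_width: 0.016
```

```bash
python3 -m creep '{"translation":[[0,0,10],[0,0,40],[0,0,75],[0,0,105],[0,0,110]],"yaw":[0,0,0,0,0],"gripper":[255,255,255,255,255]}'
```

```text
time_s: 7.55
ee_pos: [0.5785, 0.0492, 0.2444]
eef_rot: [3.113, -0.001, 1.572]
force: [-0.3, -0.1, 0.2]
grip_width: 0.0159
```

```bash
python3 -m creep '{"translation":[[-13,40,0],[-26,80,0],[-39,120,0],[-52,160,0],[-66,200,0]],"yaw":[0,0,0,0,0],"gripper":[255,255,255,255,255]}'
python3 -m creep '{"translation":[[0,14,-30],[0,14,-70],[0,14,-110],[0,14,-140],[0,14,-142]],"yaw":[0,0,0,0,0],"gripper":[255,255,255,255,255]}'
python3 -m creep '{"translation":[[0,0,0],[0,0,0],[0,0,0],[0,0,0],[0,0,0]],"yaw":[0,0,0,0,0],"gripper":[255,140,140,140,140]}'
python3 -m creep '{"translation":[[0,0,20],[0,0,60],[0,0,100],[0,0,130],[0,0,130]],"yaw":[0,0,0,0,0],"gripper":[140,140,140,140,140]}'
python3 - <<'E'
from h import *
c=cam('scene'); save(c,'disc.png',crop=(150,60,420,330),s=2.2)
E
```

```text
time_s: 7.97
ee_pos: [0.5123, 0.2486, 0.2449]
eef_rot: [3.112, -0.001, 1.572]
force: [0.3, -0.4, -0.7]
grip_width: 0.0156
time_s: 8.38
ee_pos: [0.5097, 0.2616, 0.0975]
eef_rot: [3.12, 0.003, 1.572]
force: [-1.2, 0.2, -1.0]
grip_width: 0.016
time_s: 8.8
ee_pos: [0.5103, 0.2618, 0.099]
eef_rot: [3.118, 0.002, 1.572]
force: [0.2, -0.4, 0.2]
grip_width: 0.0389
time_s: 9.22
ee_pos: [0.5121, 0.2626, 0.2368]
eef_rot: [3.108, -0.003, 1.572]
force: [-0.3, 0.3, 0.2]
grip_width: 0.0424
```

View pics/disc.png

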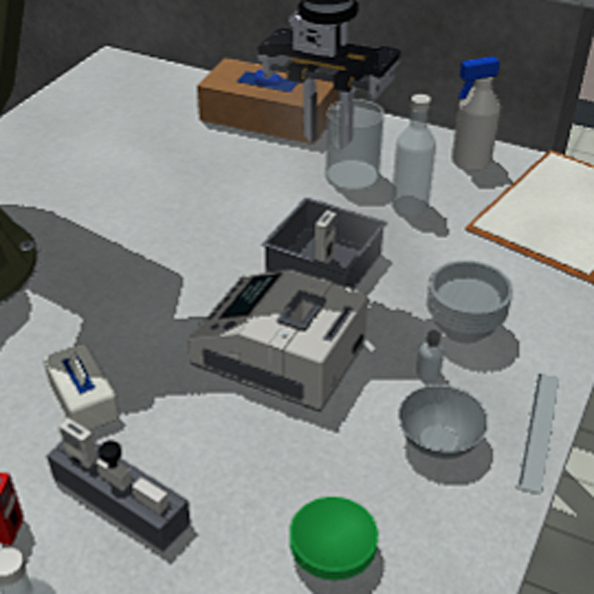

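The used cartridge stands in the discard box at picture (325,230) and the bay is empty. Next I'll go to the new cartridge.

```bash
python3 -m creep '{"translation":[[-6,-40,0],[-12,-80,0],[-18,-120,0],[-24,-160,0],[-30,-200,0]],"yaw":[0.118,0.236,0.354,0.472,0.59],"gripper":[140,140,140,140,140]}'
python3 -m creep '{"translation":[[-6,-40,0],[-12,-80,0],[-18,-120,0],[-24,-160,0],[-30,-200,0]],"yaw":[0.118,0.236,0.354,0.472,0.59],"gripper":[140,140,140,140,140]}'
```

```text
time_s: 9.68
ee_pos: [0.4823, 0.0718, 0.2325]
eef_rot: [3.112, -0.002, 2.14]
force: [0.5, -0.3, 0.5]
grip_width: 0.0424
time_s: 10.1
ee_pos: [0.4557, -0.1036, 0.2318]
eef_rot: [3.113, -0.002, 2.671]
force: [1.4, -0.2, 0.7]
grip_width: 0.0424
```

```bash
python3 -m creep '{"translation":[[-5,-37,0],[-11,-74,0],[-17,-111,0],[-22,-147,0],[-22,-147,0]],"yaw":[0.1,0.2,0.308,0.308,0.308],"gripper":[140,140,140,140,140]}'
python3 -m creep '{"translation":[[0,0,-20],[0,0,-55],[0,0,-80],[0,0,-80],[0,0,-80]],"yaw":[0,0,0,0,0],"gripper":[140,140,140,140,140]}'
```

```text
time_s: 10.52
ee_pos: [0.4323, -0.2551, 0.2308]
eef_rot: [3.113, -0.004, 2.975]
force: [0.1, 0.2, -0.3]
grip_width: 0.0426
time_s: 10.93
ee_pos: [0.4319, -0.2545, 0.1503]
eef_rot: [3.112, -0.006, 2.975]
force: [0.1, -0.0, -0.5]
grip_width: 0.0424
```

```bash
python3 -m creep '{"translation":[[1.5,4,-10],[1.5,4,-35],[1.5,4,-60],[1.5,4,-65],[1.5,4,-65]],"yaw":[0,0,0,0,0],"gripper":[140,140,140,140,140]}' 15
python3 - <<'E'
from h import *
c=cam('scene'); save(c,'fr.png',crop=(130,180,270,300),s=5)
E
```

```text
time_s: 11.35
ee_pos: [0.4334, -0.2501, 0.085]
eef_rot: [3.111, -0.007, 2.975]
force: [0.1, -1.1, 0.3]
grip_width: 0.0424
```

View pics/fr.png

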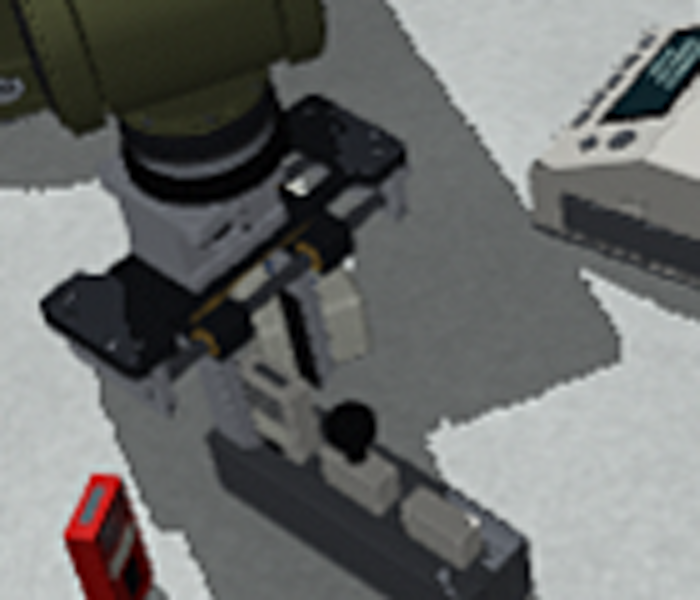

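The jaws straddle the new cartridge at picture (285,410), clear of the knob and tissues. I'll grip and lift.

```bash
python3 -m creep '{"translation":[[0,0,0],[0,0,0],[0,0,0],[0,0,0],[0,0,0]],"yaw":[0,0,0,0,0],"gripper":[255,255,255,255,255]}'
python3 -m creep '{"translation":[[0,0,8],[0,0,30],[0,0,65],[0,0,105],[0,0,140]],"yaw":[0,0,0,0,0],"gripper":[255,255,255,255,255]}'
```

```text
time_s: 11.82
ee_pos: [0.4341, -0.2508, 0.0868]
eef_rot: [3.113, -0.004, 2.975]
force: [-1.1, -1.7, 3.2]
grip_width: 0.0157
time_s: 12.23
ee_pos: [0.4338, -0.2506, 0.2297]
eef_rot: [3.113, -0.004, 2.975]
force: [0.5, -0.2, 0.4]
grip_width: 0.0161
```

```bash
python3 -m creep '{"translation":[[12,25,0],[24,50,0],[36,75,0],[48,100,0],[60,125,0]],"yaw":[-0.118,-0.236,-0.354,-0.472,-0.59],"gripper":[255,255,255,255,255]}'
python3 -m creep '{"translation":[[12,25,0],[24,50,0],[36,75,0],[48,100,0],[60,125,0]],"yaw":[-0.118,-0.236,-0.354,-0.472,-0.59],"gripper":[255,255,255,255,255]}'
```

```text
time_s: 12.65
ee_pos: [0.4941, -0.1243, 0.2305]
eef_rot: [3.113, -0.003, 2.379]
force: [0.3, 0.3, -0.9]
grip_width: 0.0162
time_s: 13.07
ee_pos: [0.5544, 0.002, 0.2312]
eef_rot: [3.112, -0.003, 1.783]
force: [0.8, 0.4, -0.0]
grip_width: 0.0158
```

```bash
python3 -m creep '{"translation":[[10,20,0],[20,42,0],[20,42,0],[20,42,0],[20,42,0]],"yaw":[-0.1,-0.2,-0.21,-0.21,-0.21],"gripper":[255,255,255,255,255]}'
```

```text
time_s: 13.48
ee_pos: [0.5741, 0.0437, 0.2314]
eef_rot: [3.112, -0.003, 1.575]
force: [0.4, -0.2, -0.1]
grip_width: 0.0159
```

Tilt is 1.7° in the jaw direction. I'll see whether short fast down moves, ended mid-motion, followed by slow returns bring it back.

```bash
python3 -m creep '{"translation":[[0,0,-35]],"yaw":[0],"gripper":[255]}'
python3 -m creep '{"translation":[[0,0,3],[0,0,10],[0,0,20],[0,0,32],[0,0,32]],"yaw":[0,0,0,0,0],"gripper":[255,255,255,255,255]}'
python3 - <<'E'
from h import *
c=cam('scene'); save(c,'tilt.png',crop=(220,90,360,230),s=4.2)
E
```

```text
time_s: 13.57
ee_pos: [0.5763, 0.0429, 0.2022]
eef_rot: [3.102, -0.003, 1.576]
force: [1.0, -0.1, -0.3]
grip_width: 0.016
time_s: 13.98
ee_pos: [0.5774, 0.0426, 0.2392]
eef_rot: [3.096, -0.003, 1.576]
force: [0.2, 0.3, -0.0]
grip_width: 0.0158
```

View pics/tilt.png

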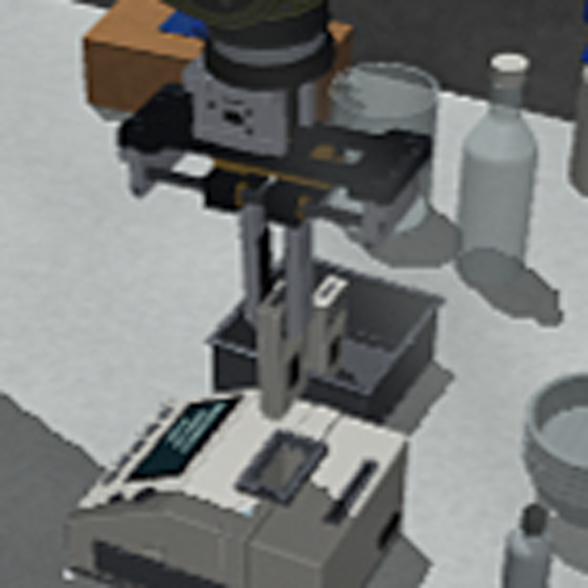

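The cartridge is held roughly upright above the bay, at picture (280,360), and that made the tilt worse. I'll try the opposite.

```bash
for i in 1; do :; done; python3 -m creep '{"translation":[[0,0,35]],"yaw":[0],"gripper":[255]}'
python3 -m creep '{"translation":[[0,0,0],[0,0,-8],[0,0,-18],[0,0,-28],[0,0,-28]],"yaw":[0,0,0,0,0],"gripper":[255,255,255,255,255]}'
python3 -m creep '{"translation":[[0,0,35]],"yaw":[0],"gripper":[255]}'
python3 -m creep '{"translation":[[0,0,0],[0,0,-8],[0,0,-18],[0,0,-28],[0,0,-28]],"yaw":[0,0,0,0,0],"gripper":[255,255,255,255,255]}'
```

```text
time_s: 14.12
ee_pos: [0.5753, 0.0425, 0.2677]
eef_rot: [3.107, -0.003, 1.576]
force: [0.9, -0.0, -1.7]
grip_width: 0.0159
time_s: 14.53
ee_pos: [0.5742, 0.0424, 0.2361]
eef_rot: [3.112, -0.003, 1.576]
force: [0.1, -0.3, -0.6]
grip_width: 0.0156
time_s: 14.62
ee_pos: [0.5722, 0.0424, 0.2645]
eef_rot: [3.124, -0.003, 1.576]
force: [0.3, -0.2, -0.9]
grip_width: 0.016
time_s: 15.03
ee_pos: [0.5712, 0.0423, 0.2329]
eef_rot: [3.128, -0.003, 1.576]
force: [0.1, -0.3, -1.1]
grip_width: 0.0161
```

Works, about +0.016 rad per cycle. One more.

```bash
python3 -m creep '{"translation":[[0,0,30]],"yaw":[0],"gripper":[255]}'
python3 -m creep '{"translation":[[5,6,0],[5,6,-8],[5,6,-18],[5,6,-26],[5,6,-26]],"yaw":[0,0,0,0,0],"gripper":[255,255,255,255,255]}'
python3 - <<'E'
from h import *
o=ctrl.get_obs();print(o['ee_pos'],o['eef_rot'])
for n in('top','scene'):
    c=cam(n);X=cloud(c);z=X[...,2]
    e=o['ee_pos']
    for a,b in((-.05,-.035),(-.065,-.05),(-.08,-.065)):
        m=(abs(X[...,0]-e[0])<.03)&(abs(X[...,1]-e[1])<.04)&(z>e[2]+a)&(z<e[2]+b)
        P=X[m]
        if len(P): print(n,a,len(P),(P.min(0)*1e3).round(1),(P.max(0)*1e3).round(1))
    # bezel ring at mouth height
    m=(abs(X[...,0]-.577)<.03)&(abs(X[...,1]-.049)<.045)&(abs(z-.1)<.003); P=X[m]
    if len(P)>5: print(n,'bezel',len(P),cv2.minAreaRect((P[:,:2]*1e3).astype(np.float32)))
E
```

```text
time_s: 15.12
ee_pos: [0.5695, 0.0423, 0.2571]
eef_rot: [3.138, -0.003, 1.576]
force: [0.1, 0.2, -1.3]
grip_width: 0.0156
time_s: 15.53
ee_pos: [0.5734, 0.0482, 0.2279]
eef_rot: [-3.14, -0.003, 1.576]
force: [0.1, -0.6, -1.1]
grip_width: 0.016
[0.57343484 0.04815953 0.22792092] [-3.14044617e+00 -2.74896049e-03  1.57575753e+00]
top bezel 10 ((560.5341186523438, 35.68201446533203), (42.081634521484375, 101.68107604980469), 33.467567443847656)
scene -0.05 51 [564.4  25.2 178.3] [582.3  67.8 192.9]
scene -0.065 47 [565.7  25.1 163.1] [581.9  61.7 177.9]
scene -0.08 33 [564.9  25.2 148.8] [581.6  64.8 162.5]
scene bezel 97 ((575.978515625, 47.777259826660156), (39.62378692626953, 67.97151184082031), 1.170415997505188)
```

The tool is upright now (roll -3.140). In the scene view the bezel centre is (576, 48) and the cartridge is centred at x ≈ 573.6. I'll shift and descend, feeling for contact.

```bash
python3 -m creep '{"translation":[[3,1,-10],[3.5,1,-25],[3.5,1,-38],[3.5,1,-40],[3.5,1,-40]],"yaw":[0,0,0,0,0],"gripper":[255,255,255,255,255]}'
python3 -m creep '{"translation":[[0,0,-3],[0,0,-6],[0,0,-9],[0,0,-12],[0,0,-12]],"yaw":[0,0,0,0,0],"gripper":[255,255,255,255,255]}'
```

```text
time_s: 16.05
ee_pos: [0.5775, 0.0492, 0.1895]
eef_rot: [3.141, -0.003, 1.576]
force: [0.1, -0.5, -0.5]
grip_width: 0.0163
time_s: 16.47
ee_pos: [0.5773, 0.0492, 0.177]
eef_rot: [-3.141, -0.003, 1.576]
force: [-0.5, 0.6, -1.2]
grip_width: 0.0155
```

```bash
python3 - <<'E'
from h import *
c=cam('scene'); save(c,'ins.png',crop=(230,130,350,230),s=6)
E
```

```text
(no output)
```

View pics/ins.png

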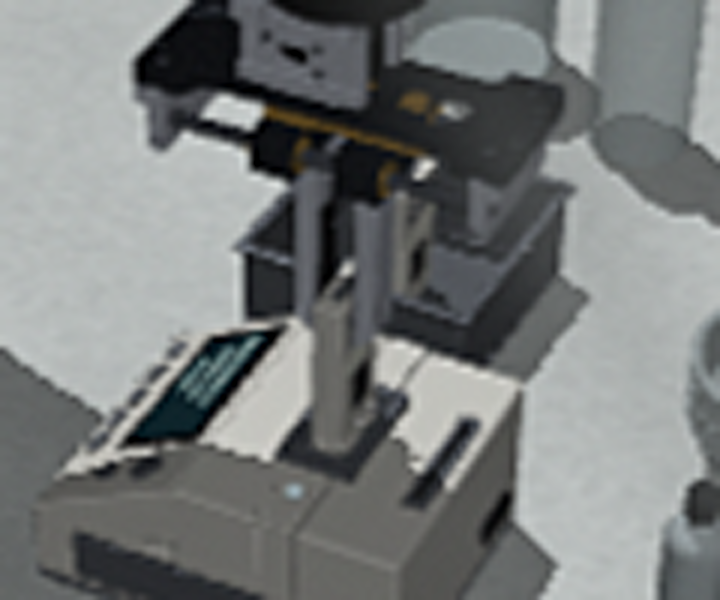

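The foot is in the funnel at picture (345,445) with no side force. I'll lower it further.

```bash
python3 -m creep '{"translation":[[0,0,-3],[0,0,-6],[0,0,-9],[0,0,-12],[0,0,-12]],"yaw":[0,0,0,0,0],"gripper":[255,255,255,255,255]}'
python3 - <<'E'
from station import ctrl
o=ctrl.get_obs();print(o['force'],o['moment'])
E
```

```text
time_s: 16.93
ee_pos: [0.5771, 0.0491, 0.1645]
eef_rot: [-3.141, -0.003, 1.576]
force: [-0.4, -0.0, 0.6]
grip_width: 0.016
[-0.39508713 -0.04108977  0.6193146 ] [-0.04264926  0.08169784 -0.0086722 ]
```

```bash
python3 -m creep '{"translation":[[0,0,-4],[0,0,-8],[0,0,-12],[0,0,-15],[0,0,-15]],"yaw":[0,0,0,0,0],"gripper":[255,255,255,255,255]}'
```

```text
time_s: 17.35
ee_pos: [0.5768, 0.0492, 0.1486]
eef_rot: [-3.139, -0.003, 1.576]
force: [-0.5, 0.2, -0.3]
grip_width: 0.0157
```

```bash
python3 -m creep '{"translation":[[0,0,-4],[0,0,-8],[0,0,-11],[0,0,-13],[0,0,-13]],"yaw":[0,0,0,0,0],"gripper":[255,255,255,255,255]}'
python3 -m creep '{"translation":[[0,0,-1],[0,0,-2],[0,0,-3],[0,0,-3]],"yaw":[0,0,0,0],"gripper":[255,255,255,255]}'
```

```text
time_s: 17.77
ee_pos: [0.5767, 0.0491, 0.1351]
eef_rot: [-3.139, -0.003, 1.576]
force: [-1.0, 0.4, -1.0]
grip_width: 0.016
time_s: 18.1
ee_pos: [0.5768, 0.0491, 0.1323]
eef_rot: [-3.139, -0.003, 1.576]
force: [-1.4, -0.6, 3.0]
grip_width: 0.016
```

The foot is on the carriage: 3 N, at the expected height. I'll release, rise, close and press from above.

```bash
python3 -m creep '{"translation":[[0,0,0],[0,0,0],[0,0,0],[0,0,0]],"yaw":[0,0,0,0],"gripper":[150,150,150,150]}'
python3 -m creep '{"translation":[[0,0,8],[0,0,20],[0,0,34],[0,0,36],[0,0,36]],"yaw":[0,0,0,0,0],"gripper":[150,150,150,150,150]}'
python3 -m creep '{"translation":[[0,0,0],[0,0,0],[0,0,0],[0,0,0],[0,0,0]],"yaw":[0,0,0,0,0],"gripper":[255,255,255,255,255]}'
python3 - <<'E'
from h import *
c=cam('scene');X=cloud(c); save(c,'rel.png',crop=(230,130,350,230),s=6)
m=(X[...,0]>.55)&(X[...,0]<.6)&(X[...,1]>.02)&(X[...,1]<.08)&(X[...,2]>.11)&(X[...,2]<.143)
P=X[m];print(len(P), P.min(0),P.max(0))
E
```

```text
time_s: 18.43
ee_pos: [0.5767, 0.0491, 0.1322]
eef_rot: [-3.139, -0.003, 1.576]
force: [0.0, 0.1, -0.1]
grip_width: 0.0375
time_s: 18.85
ee_pos: [0.5773, 0.0491, 0.1698]
eef_rot: [3.142, -0.003, 1.576]
force: [-0.0, -0.4, 1.0]
grip_width: 0.0386
time_s: 19.27
ee_pos: [0.5772, 0.0491, 0.1694]
eef_rot: [-3.141, -0.003, 1.576]
force: [0.8, 0.3, -0.2]
grip_width: 0.0088
114 [0.56637464 0.0255689  0.11203027] [0.58464774 0.06523726 0.13960058]
```

View pics/rel.png

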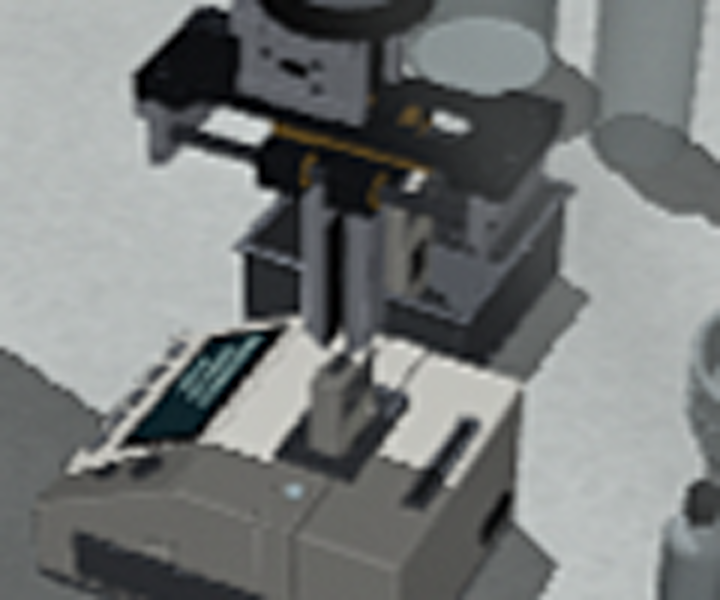

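The cartridge stands free in the bay at the risen height, picture (345,385). Now the press.

```bash
python3 -m creep '{"translation":[[0,0,-5],[0,0,-10],[0,0,-15],[0,0,-18],[0,0,-20]],"yaw":[0,0,0,0,0],"gripper":[255,255,255,255,255]}' 
python3 -m creep '{"translation":[[0,0,-4],[0,0,-8],[0,0,-12],[0,0,-14],[0,0,-14]],"yaw":[0,0,0,0,0],"gripper":[255,255,255,255,255]}'
```

```text
time_s: 19.73
ee_pos: [0.5773, 0.0491, 0.1492]
eef_rot: [-3.141, -0.003, 1.576]
force: [-0.3, -0.5, 5.4]
grip_width: 0.0001
time_s: 20.15
ee_pos: [0.5774, 0.0491, 0.1353]
eef_rot: [3.141, -0.003, 1.576]
force: [0.4, 0.6, 6.4]
grip_width: -0.0
```

```bash
python3 -m creep '{"translation":[[0,0,-2],[0,0,-4],[0,0,-6],[0,0,-7.5],[0,0,-7.5]],"yaw":[0,0,0,0,0],"gripper":[255,255,255,255,255]}'
python3 -m creep '{"translation":[[0,0,-1],[0,0,-2],[0,0,-2]],"yaw":[0,0,0],"gripper":[255,255,255]}'
```

```text
time_s: 20.57
ee_pos: [0.5777, 0.0491, 0.1281]
eef_rot: [3.14, -0.003, 1.576]
force: [-0.9, -0.3, 7.2]
grip_width: 0.0007
time_s: 20.82
ee_pos: [0.5781, 0.0491, 0.1266]
eef_rot: [3.139, -0.003, 1.576]
force: [0.1, -0.7, 8.4]
grip_width: 0.0005
```

```bash
python3 -m creep '{"translation":[[0,0,-1],[0,0,-2],[0,0,-2]],"yaw":[0,0,0],"gripper":[255,255,255]}'
```

```text
time_s: 21.07
ee_pos: [0.5788, 0.0491, 0.1256]
eef_rot: [3.137, -0.003, 1.576]
force: [-0.4, 0.3, 12.4]
grip_width: 0.0002
```

```bash
python3 -m creep '{"translation":[[-0.5,0,-1],[-0.5,0,-2],[-0.5,0,-2]],"yaw":[0,0,0],"gripper":[255,255,255]}'
```

```text
time_s: 21.32
ee_pos: [0.5789, 0.049, 0.1251]
eef_rot: [3.134, -0.003, 1.576]
force: [-3.5, -0.7, 14.8]
grip_width: 0.0004
```

That is the stop again, at 14.8 N and the same height. I'll let up and check.

```bash
python3 -m creep '{"translation":[[0,0,5],[0,0,20],[0,0,50],[0,0,85],[0,0,115]],"yaw":[0,0,0,0,0],"gripper":[255,255,255,255,255]}'
python3 -m creep '{"translation":[[-38,0,0],[-76,0,0],[-114,0,0],[-152,0,0],[-152,0,0]],"yaw":[0,0,0,0,0],"gripper":[255,255,255,255,255]}'
python3 - <<'E'
from h import *
c=cam('scene');X=cloud(c); save(c,'end.png',crop=(130,80,410,320),s=2.8)
for n in('top','scene'):
    c=cam(n);X=cloud(c)
    m=(abs(X[...,0]-.577)<.02)&(abs(X[...,1]-.049)<.03)&(X[...,2]>.108)&(X[...,2]<.15); P=X[m];print(n,len(P),P[:,2].max() if len(P) else 0, np.nanmedian(P[:,:],0))
E
```

```text
time_s: 21.73
ee_pos: [0.5787, 0.0491, 0.2416]
eef_rot: [3.135, -0.003, 1.576]
force: [0.3, 0.0, -0.4]
grip_width: 0.0003
time_s: 22.15
ee_pos: [0.4217, 0.0492, 0.2412]
eef_rot: [3.136, -0.003, 1.576]
force: [0.3, -0.6, 1.0]
grip_width: 0.0003
top 91 0.12375708610694047 [0.57719493 0.04791547 0.11651959]
scene 66 0.11755333429511243 [0.57701261 0.04525417 0.11446695]
```

View pics/end.png

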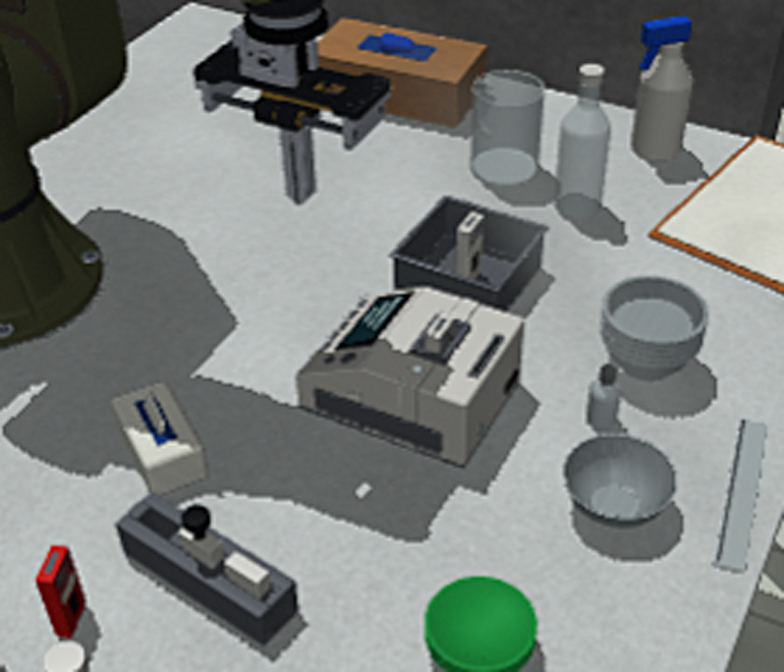

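The new cartridge stays down in the bay at picture (440,330), with its top at z ≈ 116 mm. The used one stands in the box at (470,245), and the knob and plug are still in the stand. Handing in.

```bash
python3 -c "
from station import ctrl
print(ctrl.hand_in(), ctrl.get_obs()['time_s'])"
```

```text
the job is handed in; nothing more can be done
the job is handed in; nothing more can be done
```

The cartridge change is done and handed in, after about 22 s of robot time.

- **Used cartridge:** I pressed it down to the stop, felt as a steep rise to 13.6 N about 9 mm past the held position. It sprang up, and I lifted it out and let it go in the discard box, where it stands upright.
- **New cartridge:** I took it from the stand's near well and stood it on the carriage, which showed as 3 N at the expected height. I then pressed it from above to the stop, which peaked at 14.8 N at the same depth as the first press.
- **Last checks:** after letting go, its top reads about 116 mm in the top camera and 114 mm in the scene camera. The held height is 116 mm and the risen height 138 mm, so the catch holds it. The last picture shows the bystanders in view unmoved, with the robot clear of everything. I judged them by eye and did not measure their positions.
- **What went less well:** the tool drifted up to about 2.6° out of upright along the way. I brought it back upright before inserting the new cartridge, and it went in with no side force. Both presses had side forces of a few newtons, 5.9 N at most.

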